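Index the dividing turntable by one hole

ROBOT

A 6-joint arm with a two-finger parallel gripper is mounted at the origin on a cart in front of the work surface, level with it; the furniture and walls round the work are solid. World frame = base frame: x ahead of the robot, y to its left, z up, the work surface at z = 0. Lengths are in m, angles in degrees, forces in N, time in s.
With the tool pointing down it reaches from about 0.4 to 0.825 m from the base axis. Payload 7 kg.
Tool frame: the origin (TCP) lies midway between the tips of the shut fingers; the grasp point (between the pads) lies 19 mm behind it; z points along the fingers, y is the line along which they close (so a half turn about z gives the same grasp; the last joint's range is limited). The gripper opens to 88 mm and grips with 3 to 60 N. Pads are 19 mm wide; open, the fingers measure 130 mm over their backs; the gripper's body (78 mm by 193 mm) begins 47 mm behind the grasp point.
Start: joints at [83.6, 20.546, 0.682, 0, -70.136, -16.507], TCP at [0.263, 0.622, 0.227] pointing down, gripper open.
Joint ranges: [-176.03, 176.03], [-82.01, 121.73], [-58.28, 71.71], [-173.87, 95.51], [-174.79, -0.11], [-173.66, 173.66]. Speed limits (degrees/s): [136.94, 136.94, 172.46, 180, 180, 180].

INTERFACE

Orientations are given as [roll, pitch, yaw] about the fixed x, y, z axes, in that order (R = Rz(yaw) Ry(pitch) Rx(roll)).
In Python, from plant import * gives the robot as it stands.
- The arm moves only by the tool move_arm, never from a script. Its argument "commands" is a list of rows, each a list of 7 numbers: the shift along the world's x, y, z in mm, then the turn, a rotation vector about the world's x, y, z in degrees, then the opening in per cent of the stroke, from 0 (shut) to 100 (fully open). In form: [[x, y, z, rx, ry, rz, fingers], ...]. A call has 1 to 20 rows; each row shifts and turns the commanded pose from where the row before left it; what a row does not reach is not made up. A row lasts 1/10 s, in which the tool goes at most 50 mm and 8.59 degrees, less where a joint would pass 70% of its speed; a pose out of reach is approached as far as the arm can. A call with a gripper value outside its range is refused whole. The fingers move at their own pace and stop on an object; "squeeze" is the grip in N (left out, the last holds). Time passes only in rows, so rows that do not move let the fingers close. It gives the time, the measured TCP pose, the force and the opening at its end, in the units of the state.
- get_state(): the state, without advancing time (a new reading comes with each control period).
- capture(name): name is "scene" or "top" or "wrist"; returns a dict with "frame" (400x640x3 uint8, blue, green, red), "camera_matrix" (3x3 intrinsics, pixels), "dist_coeffs" ([k1, k2, p1, p2, k3] as OpenCV has them; the pictures are not rectified), "world_to_cam" (4x4, takes a point from world to camera coordinates); the wrist camera has in their place "tool_from_camera" (4x4, takes a point from camera to tool coordinates, whose origin is the TCP and whose axes are the flange's). Camera axes: x right, y up, looking along -z (the intrinsics and any distortion apply to the point x, -y, -z); pixel columns grow to the right and rows downward; lengths in m; the calibration is good to about 2 mm. A picture is of the moment at which its call begins: read the wrist's pose just before it. There is no depth.
- close_job(): hands the job in, once; it reports no verdict.
The state is a dict: "time_s": time; "joints": joint angles; "qd": joint speeds; "joint_torque": joint torques, N m; "tcp_pos": TCP position; "eef_rot": TCP orientation; "contact_force": force on the tool from outside, world axes, zero at the start; "moment": the same for the moment, N m; "gripper_width": finger opening in m.
Only numpy, scipy, OpenCV 4.12 (cv2) and the standard library are available. Lean on these libraries where they do the work, as an engineer would, in place of code of your own. Each camera call takes 0.05 s, during which the arm holds its last target. There are 200 camera calls.

TASK

The lacquer bowl is being decorated on a dividing turntable with twelve stops. Bring the next twelfth round: press the plunger button down with a fingertip to free its pin, push the table counter-clockwise (seen from above) by the finger post beside the button, let the button up, and stop with the pin sprung fully up into the very next hole, without running past it. Only press and push, pinching or lifting nothing; leave the bowl as it sits on the table and the other things where they stand, and finish with the hand clear.

Things in the scene. Friction and masses are not known exactly. Their poses are not given: they have to be found in the camera images.
- button_top (a point): Centre of the top of the plunger's round black mushroom button, 34 mm across, 10 mm thick, top 90 mm above the bench when up. It stands on a dark steel yoke that sticks out of the turntable, 109 mm from the table's axis, and turns with the table. The button moves straight down against a spring, 11.5 mm to its stop; it takes about 4 N to start and 7 N at the stop.
- finger_post (a point): Centre of the rounded top of the fixed upright steel finger post, 16 mm across, standing on the same yoke 31 mm ahead of the button's centre (counter-clockwise side, centre to centre, square to the radius through the button). It stands clear from 65 mm to 123 mm above the bench. Pushing it towards the side away from the button turns the table counter-clockwise seen from above.
- table_centre (a point): Point on the turntable's axis, at the top of the rubber pad on its round aluminium head (132 mm across), 65.5 mm above the bench. The axis is vertical. The bowl stands here. Turns with the table.
- next_hole (a point): Upper mouth of the next hole (11.4 mm wide) in the fixed steel index plate, which is 184 mm across, 36 to 44 mm above the bench, with twelve holes on a circle of 82 mm radius, 30 degrees apart. This is the hole where the pin must end: one hole counter-clockwise of the hole it starts in. It does not move.
- pin_tip (a point): Tip of the plunger's upright 8.4 mm pin, 82 mm from the axis on the button's radius; it moves with the button. The pin enters the holes from below; in a hole its tip is flush with the plate's top. With the button 9 mm down or more the pin is clear below the plate. Between holes the released pin rides under the plate, the button about 8 mm down, and springs up by itself under a hole.
- turntable (a joint): Angle of the turntable in rad, counter-clockwise seen from above positive; 0 at the start (pin in its first hole), 0.524 with the pin in the next hole. While the pin is up in a hole the table has about 0.02 rad of play. It turns with light friction (about 2 N at the post; a fingertip pressing on the button and moved sideways may drag it along) and stays where it is left.
- plunger (a joint): How far the plunger is pressed down, in m: 0 fully up in a hole, about 0.0083 while riding under the plate between holes, 0.0115 at the stop.
- bowl: The black lacquer bowl, 110 mm across and 30 mm high, standing loose in the middle of the turntable; origin at the centre of its underside, z up.
- jar_gold: Small loose jar with a gold lid, 42 mm across, 46 mm high, beside the turntable on the left; origin at the centre of its underside.
- cup_small: Small loose dark red lacquer cup, 52 mm across, 36 mm high, beside the turntable on the left; origin at the centre of its underside.
- jar_red: Loose glass jar with a black lid, 52 mm across, 58 mm high, to the right; origin at the centre of its underside.
- lacquer_dish: Loose flat black dish, 84 mm across, 14 mm high, to the right; origin at the centre of its underside.
- hake_brush: Loose flat wide brush, 166 mm long, 10 mm high, lying to the left; origin at the centre of its underside.
Things that resemble listed ones, but are neither listed nor needed, are in the scene too. Of the things that look like the bowl, the larger one is meant.

How it is judged:
By the outcome, as a careful person would: the job done as asked, in the order asked, and still so for the second after the job is handed in, with the robot touching nothing.
It also fails if it takes over 40 s, if anything falls off the work surface, if the arm or the gripper's body presses on something with over 40 N, if the wrist force passes 120 N, or if a joint passes its speed limit or range.

## Working session

There is one attempt and no reset: what is moved stays moved. The work goes in short steps, Python scripts to look and compute and a tool call to move; the robot and the scene stay as the last step left them, time stands still between calls to the robot, and variables do not carry over. Pictures are saved under pics/ and viewed, on a budget of 10 in all, crops included, one or two more only if the job needs it, and the job is handed in when it is done.

Besides the shell and the picture viewer there is one more tool, called after ">>>" as name([rows], argument=value, ...), one row to a line, values as JSON. move_arm: Moves the arm, as the interface text tells. Its arguments: {"type":"object","properties":{"commands":{"type":"array"},"squeeze":{"type":"number"}},"required":["commands"]}

```bash
mkdir -p pics; ls; python3 - <<'E'
from plant import *
import cv2
print(get_state())
for n in("scene","top"):
    c=capture(n); cv2.imwrite(f"pics/{n}0.png",c["frame"])
    print(n,c["camera_matrix"],c["dist_coeffs"],c["world_to_cam"])
E
```

```text
pics
{'time_s': 0.0, 'joints': array([ 8.35999139e+01,  2.05922322e+01,  6.34718086e-01, -2.08157466e-02,
       -7.01356698e+01, -1.65084585e+01]), 'qd': array([ 0.006439  , -0.00289087,  0.0058795 ,  0.02988633, -0.04270903,
        0.03278457]), 'joint_torque': array([-2.26786622e-03, -5.82717025e+01,  2.93043870e+01,  6.99736655e+00,
        6.81309117e-03, -1.51407144e-04]), 'tcp_pos': array([0.26256553, 0.62131584, 0.22561867]), 'eef_rot': array([ 1.79905096e+02, -7.72003761e-03, -2.29156273e+01]), 'contact_force': array([-0.54700585,  0.40011217, -0.17407036]), 'moment': array([-0.01088261, -0.0031282 ,  0.05620532]), 'gripper_width': 0.08770330734933378}
scene [[497.18690263   0.         318.37493171]
 [  0.         497.18690263 211.49340563]
 [  0.           0.           1.        ]] [0.00836589 0.         0.         0.         0.        ] [[ 0.50956848 -0.86040236 -0.0069091  -0.36438704]
 [ 0.44150239  0.25456832  0.8603898  -0.29189934]
 [-0.73852258 -0.44147791  0.50958969 -0.95834004]
 [ 0.          0.          0.          1.        ]]
top [[404.58917926   0.         324.38257577]
 [  0.         404.58917926 197.68926063]
 [  0.           0.           1.        ]] [0.01977149 0.         0.         0.         0.        ] [[ 0.00927591 -0.99981258  0.01699312 -0.1468992 ]
 [ 0.99699182  0.0105548   0.07678487 -0.49031777]
 [-0.07694984  0.01622975  0.99690286 -1.14753488]
 [ 0.          0.          0.          1.        ]]
```

View pics/scene0.png

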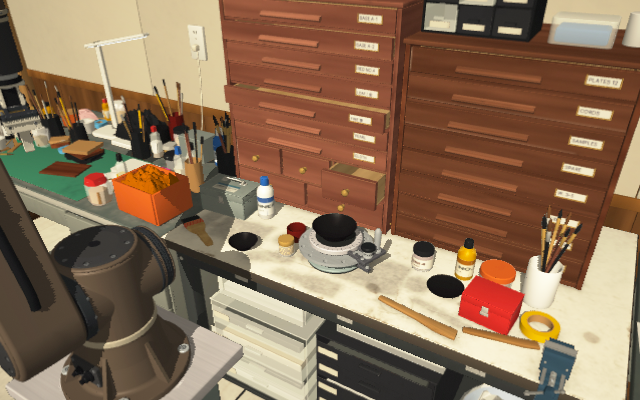

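View pics/top0.png

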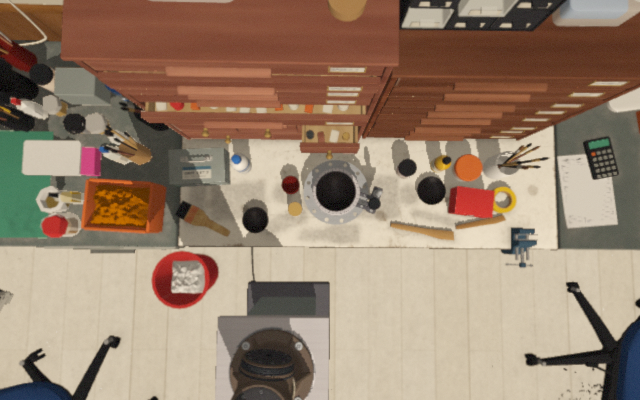

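Top view: turntable at (336,190), with the large bowl on it and the yoke at about (372,200). Bowl lookalikes are the small dark bowl at (256,219) and the dish at (431,190). I'll check the yoke in close crops.

```bash
python3 - <<'E'
import cv2,numpy as np
t=cv2.imread("pics/top0.png")[145:240,285:405]; s=cv2.imread("pics/scene0.png")[200:285,280:400]
a=cv2.resize(t,None,fx=6,fy=6,interpolation=2)[:, :]; b=cv2.resize(s,None,fx=6,fy=6,interpolation=2)
a=cv2.resize(t,(400,317),interpolation=2);b=cv2.resize(s,(400,283),interpolation=2)
cv2.imwrite("pics/c1.png",np.hstack([a,cv2.copyMakeBorder(b,0,34,0,0,cv2.BORDER_CONSTANT)]))
E
```

```text
(no output)
```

View pics/c1.png

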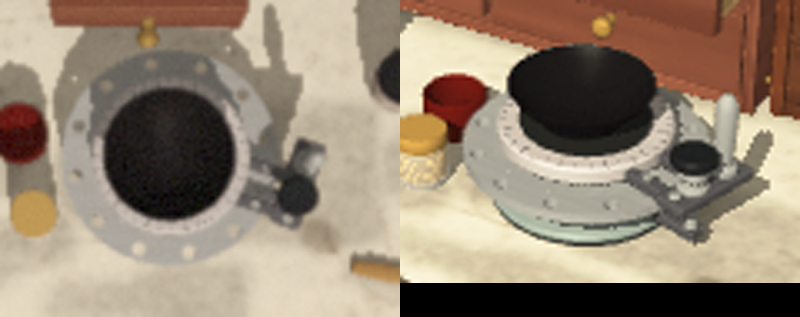

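```bash
cat > h.py <<'E'
import numpy as np,cv2
from plant import *
def ray(c,u,v,W=None):
    p=cv2.undistortPoints(np.array([[[u,v]]],float),c["camera_matrix"],np.array(c["dist_coeffs"]))[0,0]
    W=np.array(c["world_to_cam"]) if W is None else W
    R=W[:3,:3];o=-R.T@W[:3,3];d=R.T@np.array([p[0],-p[1],-1]);return o,d/np.linalg.norm(d)
def plane(r,z): o,d=r;return o+d*(z-o[2])/d[2]
def tri(a,b):
    (o,d),(p,e)=a,b
    s,t=np.linalg.lstsq(np.c_[d,-e],p-o,rcond=None)[0]
    return (o+s*d+p+t*e)/2,np.linalg.norm(o+s*d-p-t*e)
E
python3 - <<'E'
from h import *
np.set_printoptions(precision=4,suppress=True)
T=capture("top");S=capture("scene")
B=(374.4,203.5);P=(378,190.3)
print("button",plane(ray(T,*B),.09),plane(ray(S,368.5,247),.09),tri(ray(T,*B),ray(S,368.5,247)))
print("post",plane(ray(T,*P),.121),plane(ray(S,378.4,229.5),.121),tri(ray(T,*P),ray(S,378.4,229.5)))
# index plate ellipse in top: holes (crop px /3.333 + offset), plane z=.044
h=[(152,64),(201,66),(243,94),(106,87),(79,126),(77,177),(95,220),(138,249),(188,252),(236,238)]
q=np.array([plane(ray(T,285+a/3.3333,145+b/3.3333),.044)[:2] for a,b in h])
s=np.linalg.lstsq(np.c_[2*q,np.ones(len(q))],(q**2).sum(1),rcond=None)[0]
print("centre",s[:2],"r",np.sqrt(s[2]+s[:2]@s[:2]))
d=q-s[:2];print(np.degrees(np.arctan2(d[:,1],d[:,0])).round(1),np.hypot(*d.T).round(3))
# drawer
for n,z in((( 328,155),.1),((302,152),.2),((356,152),.2),((356,152),.1)): print("drawer",n,z,plane(ray(T,*n),z))
print("drawer tri: left/right front top corner",tri(ray(T,357,151),ray(S,386,178)), tri(ray(T,329,154),ray(S,346,191)))
E
```

```text
button [ 0.472  -0.2768  0.09  ] [ 0.465  -0.2814  0.09  ] (array([ 0.4725, -0.2778,  0.0842]), np.float64(0.0004892006438178786))
post [ 0.5051 -0.282   0.121 ] [ 0.4986 -0.2888  0.121 ] (array([ 0.5063, -0.2841,  0.115 ]), np.float64(0.002695656270510812))
centre [ 0.5048 -0.1764] r 0.083015017377976
[  12.5  -16.7  -46.9   43.3   71.3  101.6  129.1  159.7 -170.2 -140.9] [0.083 0.083 0.082 0.083 0.084 0.082 0.084 0.082 0.08  0.086]
drawer (328, 155) 0.1 [ 0.6017 -0.1494  0.1   ]
drawer (302, 152) 0.2 [ 0.5899 -0.083   0.2   ]
drawer (356, 152) 0.2 [ 0.5916 -0.216   0.2   ]
drawer (356, 152) 0.1 [ 0.6109 -0.2254  0.1   ]
drawer tri: left/right front top corner (array([ 0.6049, -0.2357,  0.19  ]), np.float64(0.03667578749353864)) (array([ 0.5977, -0.1516,  0.1378]), np.float64(0.0010426594954166864))
```

>>> move_arm([
  [0,-20,20,0,0,0,0],
  [9,-40,20,0,0,0,0],
  [9,-40,20,0,0,0,0],
  [9,-40,0,0,0,0,0],
  [9,-40,0,0,0,0,0],
  [9,-40,0,0,0,0,0],
  [9,-40,0,0,0,0,0],
  [9,-40,0,0,0,0,0],
  [9,-40,0,0,0,0,0],
  [9,-40,0,0,0,0,0],
  [9,-40,0,0,0,0,0],
  [9,-40,0,0,0,0,0],
  [9,-40,0,0,0,0,0],
  [9,-40,0,0,0,0,0],
  [9,-40,0,0,0,0,0],
  [9,-40,0,0,0,0,0],
  [9,-40,0,0,0,0,0],
  [9,-40,0,0,0,0,0],
  [9,-40,0,0,0,0,0],
  [9,-40,0,0,0,0,0],
])

```text
time_s: 2.2
tcp_pos: [0.4337, -0.1601, 0.2867]
eef_rot: [-180.0, -0.0, -22.9]
contact_force: [0.3, 0.6, 0.2]
gripper_width: 0.0005
```

>>> move_arm([
  [5,-40,0,0,0,4.9,0],
  [10,-40,-10,0,0,0,0],
  [15,-35,-15,0,0,0,0],
  [10,-5,-15,0,0,0,0],
  [0,0,0,0,0,0,0],
])

```text
time_s: 2.7
tcp_pos: [0.473, -0.2788, 0.2434]
eef_rot: [-180.0, 0.3, -18.1]
contact_force: [0.3, 0.1, -0.5]
gripper_width: 0.0005
```

```bash
python3 - <<'E'
from h import *
s=get_state();print(s["tcp_pos"],s["eef_rot"],s["contact_force"])
c=capture("wrist");cv2.imwrite("pics/w1.png",c["frame"]);np.save("w1.npy",c["tool_from_camera"]);print(c["tool_from_camera"],c["camera_matrix"])
E
```

```text
[ 0.4730192  -0.27877567  0.24338463] [-179.99879081    0.29876147  -18.14818005] [ 0.29202471  0.14847539 -0.53835349]
[[-6.22080763e-04  9.66583410e-01  2.56351565e-01  7.00259447e-02]
 [ 9.99999082e-01  9.09835670e-04 -1.00390209e-03  2.60776683e-05]
 [-1.20359291e-03  2.56350705e-01 -9.66583089e-01 -1.59430371e-01]
 [ 0.00000000e+00  0.00000000e+00  0.00000000e+00  1.00000000e+00]] [[322.2347357    0.         318.09187668]
 [  0.         322.2347357  196.04172631]
 [  0.           0.           1.        ]]
```

View pics/w1.png

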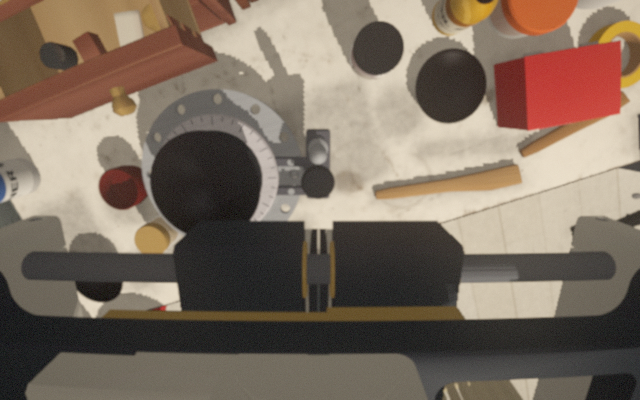

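Wrist view: button at (318,181) and post top at (318,148), with the drawer and its knob at upper left, well off the planned path. Converting these to positions.

```bash
python3 - <<'E'
from h import *
from scipy.spatial.transform import Rotation as R
np.set_printoptions(precision=4,suppress=True)
s=get_state();c=capture("wrist")
M=np.eye(4);M[:3,:3]=R.from_euler("xyz",s["eef_rot"],degrees=True).as_matrix();M[:3,3]=s["tcp_pos"]
W=np.linalg.inv(M@np.array(c["tool_from_camera"]))
b=plane(ray(c,318,181,W),.09);p=plane(ray(c,318,146),.121) if 0 else plane(ray(c,318,146,W),.121)
print(b,p,np.hypot(*(p-b)[:2]),np.degrees(np.arctan2(*(p-b)[1::-1])))
g=cv2.cvtColor(c["frame"],6)
print(g[160:205:3,318],g[181,290:345:3])
E
```

```text
[ 0.4745 -0.279   0.09  ] [ 0.5107 -0.2908  0.121 ] 0.03812385286961785 -18.061799370261674
[181 149  49  55  60  61  60  59  60  56  64  60  67 194 212] [103 102 104 101  66  54  62  55  58  64  60  59  65  60  57 136 156 153
 152]
```

>>> move_arm([
  [7,-3,-20,0,0,0,0],
  [0,0,-30,0,0,0,0],
  [0,0,-30,0,0,0,0],
  [0,0,-25,0,0,0,0],
  [0,0,-15,0,0,0,0],
  [0,0,-10,0,0,0,0],
  [0,0,-10,0,0,0,0],
  [0,0,0,0,0,0,0],
])

```text
time_s: 3.6
tcp_pos: [0.4805, -0.2807, 0.1063]
eef_rot: [-180.0, 0.0, -18.0]
contact_force: [-0.6, -0.7, -0.4]
gripper_width: 0.0005
```

```bash
python3 - <<'E'
from h import *
c=capture("wrist");s=capture("scene")["frame"][190:290,300:430]
cv2.imwrite("pics/w2.png",np.vstack([c["frame"][:330,150:490],cv2.resize(s,(340,262),interpolation=2)]))
E
```

```text
(no output)
```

View pics/w2.png

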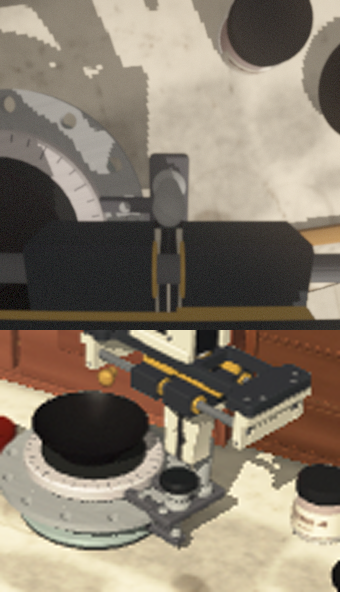

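Finger hangs over the button, in front of the post, touching nothing. Pressing.

>>> move_arm([
  [0,0,-8,0,0,0,0],
  [0,0,-6,0,0,0,0],
  [0,0,-4,0,0,0,0],
  [0,0,-4,0,0,0,0],
  [0,0,-3,0,0,0,0],
  [0,0,-2,0,0,0,0],
  [0,0,0,0,0,0,0],
])

```text
time_s: 4.4
tcp_pos: [0.4811, -0.2814, 0.0798]
eef_rot: [180.0, -0.0, -18.0]
contact_force: [-1.1, 0.3, 5.8]
gripper_width: 0.0008
```

```bash
python3 - <<'E'
import numpy as np
C=np.array([505.7,-175.7]);r=np.array([481.1,-281.4])-C
for a in range(0,40,2):
    t=np.radians(a);d=[np.array([[np.cos(x),-np.sin(x)],[np.sin(x),np.cos(x)]])@r for x in(t,t+np.radians(2))]
    print(a,(C+d[0]).round(1),(d[1]-d[0]).round(2))
E
```

```text
0 [ 481.1 -281.4] [ 3.7  -0.79]
2 [ 484.8 -282.2] [ 3.73 -0.66]
4 [ 488.5 -282.9] [ 3.75 -0.53]
6 [ 492.3 -283.4] [ 3.77 -0.4 ]
8 [ 496.1 -283.8] [ 3.78 -0.27]
10 [ 499.8 -284.1] [ 3.79 -0.14]
12 [ 503.6 -284.2] [ 3.79 -0.01]
14 [ 507.4 -284.2] [3.79 0.13]
16 [ 511.2 -284.1] [3.78 0.26]
18 [ 515.  -283.8] [3.77 0.39]
20 [ 518.7 -283.4] [3.75 0.52]
22 [ 522.5 -282.9] [3.73 0.65]
24 [ 526.2 -282.3] [3.71 0.78]
26 [ 529.9 -281.5] [3.68 0.91]
28 [ 533.6 -280.6] [3.64 1.04]
30 [ 537.2 -279.5] [3.6  1.16]
32 [ 540.9 -278.4] [3.56 1.29]
34 [ 544.4 -277.1] [3.51 1.41]
36 [ 547.9 -275.7] [3.46 1.53]
38 [ 551.4 -274.1] [3.41 1.65]
```

>>> move_arm([
  [0,0,-1,0,0,0,0],
  [1.8,-0.4,0,0,0,1,0],
  [1.9,-0.4,0,0,0,1,0],
  [1.9,-0.3,0,0,0,1,0],
  [1.9,-0.3,0,0,0,1,0],
  [1.9,-0.3,0,0,0,1,0],
  [1.9,-0.3,0,0,0,1,0],
  [1.9,-0.2,0,0,0,1,0],
  [1.9,-0.2,0,0,0,1,0],
  [1.9,-0.1,0,0,0,1,0],
  [1.9,-0.1,0,0,0,1,0],
  [1.9,-0.1,0,0,0,1,0],
  [1.9,0,0,0,0,1,0],
  [0,0,0,0,0,0,0],
])

```text
time_s: 5.8
tcp_pos: [0.5042, -0.2844, 0.0793]
eef_rot: [180.0, -0.1, -5.9]
contact_force: [-1.3, 0.7, 6.4]
gripper_width: 0.0003
```

```bash
python3 - <<'E'
from h import *
c=capture("wrist");s=capture("scene")["frame"][190:290,300:430]
cv2.imwrite("pics/w3.png",np.vstack([c["frame"][:330,150:490],cv2.resize(s,(340,262),interpolation=2)]))
print(get_state()["moment"])
E
```

```text
[0.15462277 0.23975465 0.0488982 ]
```

View pics/w3.png

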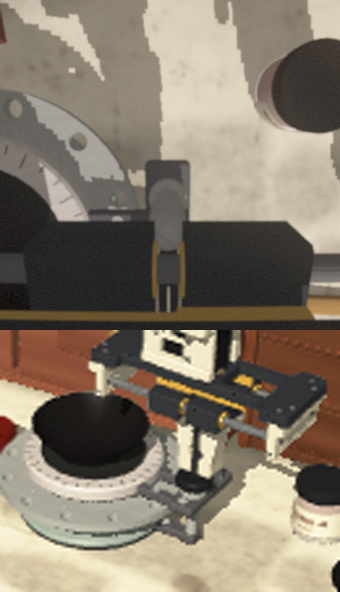

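>>> move_arm([
  [0,0,6,0,0,0,0],
  [0,0,6,0,0,0,0],
  [0,0,6,0,0,0,0],
  [1.9,0,0,0,0,1,0],
  [1.9,0.1,0,0,0,1,0],
  [1.9,0.1,0,0,0,1,0],
  [1.9,0.1,0,0,0,1,0],
  [1.9,0.2,0,0,0,1,0],
  [1.9,0.2,0,0,0,1,0],
  [1.9,0.2,0,0,0,1,0],
  [1.9,0.3,0,0,0,1,0],
  [1.9,0.3,0,0,0,1,0],
  [1.9,0.3,0,0,0,1,0],
  [1.9,0.3,0,0,0,1,0],
  [1.9,0.4,0,0,0,1,0],
  [0,0,0,0,0,0,0],
])

```text
time_s: 7.5
tcp_pos: [0.5269, -0.2812, 0.0965]
eef_rot: [-180.0, -0.0, 6.0]
contact_force: [-0.4, -0.9, -0.7]
gripper_width: 0.0005
```

>>> move_arm([
  [0.9,0.2,0,0,0,0.5,0],
  [0.9,0.2,0,0,0,0.5,0],
  [0.9,0.2,0,0,0,0.5,0],
  [0.9,0.2,0,0,0,0.5,0],
  [0.9,0.2,0,0,0,0.5,0],
  [0.9,0.2,0,0,0,0.5,0],
  [0.9,0.3,0,0,0,0.5,0],
  [0,0,0,0,0,0,0],
])

```text
time_s: 8.3
tcp_pos: [0.5331, -0.2798, 0.0966]
eef_rot: [180.0, -0.1, 9.5]
contact_force: [-1.1, -0.3, -0.8]
gripper_width: 0.0004
```

```bash
python3 - <<'E'
from h import *
c=capture("wrist");s=capture("scene")["frame"][190:290,300:430]
t=capture("top")["frame"][145:240,285:405]
cv2.imwrite("pics/w4.png",np.hstack([np.vstack([c["frame"][:330,150:490],cv2.resize(s,(340,262),interpolation=2)]),cv2.resize(t,(440,592),interpolation=2)]))
E
```

```text
(no output)
```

View pics/w4.png

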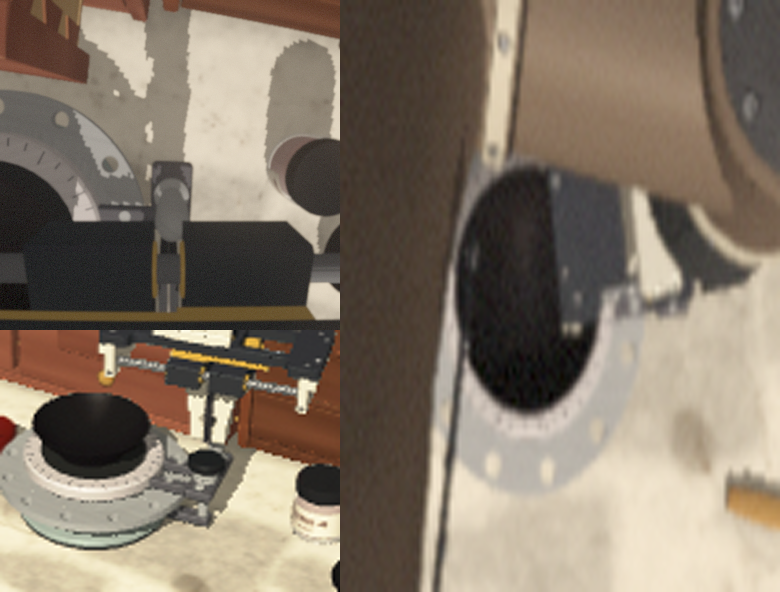

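```bash
cat > ang.py <<'E'
from h import *
S=capture("scene");f=S["frame"];C=np.array([.506,-.1757])
# dark blob (button top) in neighbourhood of the expected place
m=(cv2.cvtColor(f,6)<45).astype(np.uint8);m[:228]=0;m[262:]=0;m[:,:358]=0;m[:,405:]=0
n,l,st,ce=cv2.connectedComponentsWithStats(m)
for i in range(1,n):
    if st[i,4]>40:
        print(st[i],ce[i].round(1))
        for z in(.09,.082):
            p=plane(ray(S,*ce[i]),z-.003)[:2]-C;print(z,p.round(4),np.hypot(*p).round(4),(np.degrees(np.arctan2(p[1],p[0]))+108.1).round(2))
s=get_state();print(s["time_s"],s["tcp_pos"],s["contact_force"],s["moment"])
E
python3 ang.py; python3 - <<'E'
import sys;sys.path.insert(0,'.')
import cv2,os;os.chdir('.')
# same mask on the start picture for reference
f=cv2.imread("pics/scene0.png");import numpy as np
m=(cv2.cvtColor(f,6)<45).astype(np.uint8);m[:228]=0;m[262:]=0;m[:,:358]=0;m[:,405:]=0
n,l,st,ce=cv2.connectedComponentsWithStats(m);print(st[1:],ce[1:])
E
```

```text
[372 236  15   9 101] [378.7 239.9]
0.09 [ 0.001 -0.112] 0.112 18.63
0.082 [ 0.0121 -0.1074] 0.108 24.54
8.5 [ 0.53313449 -0.27970547  0.0967133 ] [-0.22957981 -0.28353954  0.73681338] [-0.08967309  0.02413286  0.0185678 ]
[[361 243  14   9 102]] [[367.84313725 246.87254902]]
```

>>> move_arm([
  [0.9,0.3,0,0,0,0.5,0],
  [0.9,0.3,0,0,0,0.5,0],
  [0.9,0.3,0,0,0,0.5,0],
  [0.9,0.3,0,0,0,0.5,0],
  [0.9,0.3,0,0,0,0.5,0],
  [0.9,0.3,0,0,0,0.5,0],
  [0,0,0,0,0,0,0],
])

```text
time_s: 9.2
tcp_pos: [0.5381, -0.2781, 0.0965]
eef_rot: [180.0, -0.0, 12.5]
contact_force: [0.5, 0.4, -0.3]
gripper_width: 0.0003
```

```bash
python3 ang.py
```

```text
[373 232  14   9 102] [379.5 236. ]
0.09 [ 0.0172 -0.1065] 0.1079 27.27
0.082 [ 0.0285 -0.1019] 0.1058 33.72
9.25 [ 0.53800828 -0.27808136  0.09649497] [-0.32073445 -0.18592215 -0.55445346] [-0.05750714 -0.04060139  0.00717951]
```

```bash
python3 - <<'E'
from h import *
S=capture("scene");C=np.array([.506,-.1757])
p=plane(ray(S,367.84,246.87),.087)[:2]-C;print(p,np.hypot(*p),np.degrees(np.arctan2(p[1],p[0]))+108.1)
# predicted shift of button image from start to 30deg, pin up / riding at 27,30,33
def proj(a,z):
    t=np.radians(a-108.1);P=np.r_[C+.109*np.array([np.cos(t),np.sin(t)]),z]
    q=S["world_to_cam"]@np.r_[P,1];return S["camera_matrix"]@np.array([q[0]/-q[2],-q[1]/-q[2],1])
for a,z in((30,.087),(27,.079),(30,.079),(33,.079)):print(a,z,(proj(a,z)-proj(0,.087))[:2]+[367.84,246.87])
E
```

```text
[-0.03730561 -0.10242346] 0.10900584009415003 -1.9130985178598365
30 0.087 [379.32026487 235.52660833]
27 0.079 [378.53885013 239.59482088]
30 0.079 [379.12974365 238.33695406]
33 0.079 [379.59330545 237.06731209]
```

>>> move_arm([
  [0.9,0.3,0,0,0,0,0],
  [0.5,0.1,0,0,0,0,0],
  [0,0,0,0,0,0,0],
])

```text
time_s: 9.6
tcp_pos: [0.5391, -0.2777, 0.0965]
eef_rot: [-180.0, 0.0, 12.5]
contact_force: [-1.8, 0.1, 0.7]
gripper_width: 0.0005
```

The button sits at (379.5, 236.0) against a predicted (379.3, 235.5) for 30° with the pin up, so it has sprung into the hole. Backing off and clearing.

>>> move_arm([
  [-2,-0.4,0,0,0,0,0],
  [-3,-0.6,1,0,0,0,0],
  [-3,-0.6,2,0,0,0,0],
  [0,0,10,0,0,0,0],
  [0,0,20,0,0,0,0],
  [0,0,30,0,0,0,0],
  [0,0,30,0,0,0,0],
  [0,0,30,0,0,0,0],
  [0,-20,30,0,0,0,0],
  [-10,-40,10,0,0,0,0],
  [-10,-40,0,0,0,0,0],
  [-10,-40,0,0,0,0,0],
  [-10,-40,0,0,0,0,0],
  [-10,-40,0,0,0,0,0],
  [0,-30,0,0,0,0,0],
  [0,0,0,0,0,0,0],
])

```text
time_s: 11.2
tcp_pos: [0.48, -0.5328, 0.2593]
eef_rot: [180.0, 0.0, 12.3]
contact_force: [0.3, 0.3, -0.8]
gripper_width: 0.0006
```

```bash
python3 ang.py; python3 - <<'E'
from h import *
s=capture("scene")["frame"][195:290,220:460];t=capture("top")["frame"][140:245,230:480]
cv2.imwrite("pics/f1.png",np.vstack([cv2.resize(s,(740,293),interpolation=2),cv2.resize(t,(740,307),interpolation=2)]))
E
```

```text
[373 232  14   9  98] [379.4 236. ]
0.09 [ 0.017  -0.1064] 0.1078 27.17
0.082 [ 0.0283 -0.1018] 0.1056 33.62
11.25 [ 0.48043543 -0.53114536  0.25936008] [-0.02932963  0.30102151  0.56413235] [-0.01983632 -0.03453892  0.01211598]
```

View pics/f1.png

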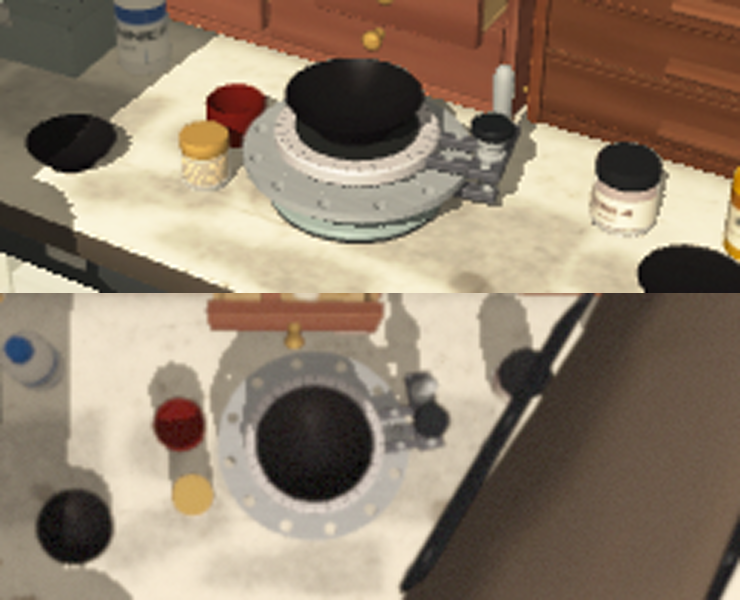

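```bash
python3 - <<'E'
from h import *
T=capture("top");S=capture("scene");C=np.array([.506,-.1757])
m=(cv2.cvtColor(T["frame"],6)<50).astype(np.uint8)[170:195,365:388]
n,l,st,ce=cv2.connectedComponentsWithStats(m);i=1+st[1:,4].argmax();u=ce[i]+[365,170];print(st[i],u)
m0=(cv2.cvtColor(cv2.imread("pics/top0.png"),6)<50).astype(np.uint8)[192:215,362:388]
n,l,st,ce=cv2.connectedComponentsWithStats(m0);i=1+st[1:,4].argmax();u0=ce[i]+[362,192];print(st[i],u0)
for a,b in((u0,(367.84,246.87)),(u,(379.4,236.0))):
    p,e=tri(ray(T,*a),ray(S,*b));d=p[:2]-C;print(p,e,np.hypot(*d),np.degrees(np.arctan2(d[1],d[0])))
E
```

```text
[ 5  7 11 12 81] [374.56790123 183.01234568]
[ 6  5 12 12 99] [373.47474747 202.83838384]
[ 0.47430784 -0.27545284  0.0826846 ] 0.00031314549729213393 0.10466624443988962 -107.6254069246048
[ 0.529122   -0.27893364  0.08235445] 0.0012852898781879494 0.10579135996126018 -77.37539798561467
```

Button height matches the start (82.7 mm then, 82.4 mm now) and the table turned 30.25°, so the pin is fully up in the next hole. Handing in.

```bash
python3 -c "
from plant import *
print(close_job())"
```

```text
the job is handed in; nothing more can be done
None
```

The turntable is one stop further round, with the pin sprung up into the very next hole. I handed the job in at about 11 s of the 40 s.

- **What I did:** I pressed the button about 10–11 mm down with the shut fingertips (about 6 N). I turned the table about 12° counter-clockwise, then let the button up. After that I pushed the finger post slowly until the pin sprang in, backed off and moved the hand well clear.
- **Turn check:** comparing the top and scene cameras before and after, the button moved 30.25° round the axis.
- **Pin check:** the button's height is the same as at the start to within 0.4 mm (82.7 mm then, 82.4 mm now). Riding under the plate would put it about 8 mm lower.
- **Other things:** the bowl looks centred on the table, and the cup, jars and dish stand where they were. I did not check the brush in the final picture. The force on the tool was near zero at the end.
- **Disagreements:**
  - The scene camera alone gave about 27°, but it also read about 2° low at the start.
  - Both triangulated heights came out about 7 mm under the stated 90 mm. I put this down to calibration and relied on the change instead.
  - The last nudge on the post met only about 2 N, so that push did not prove the pin was seated; the image checks did.

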